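Load the mixed batteries into their charging cradles

ROBOT

A 6-joint arm with a two-finger parallel gripper is mounted at the origin on the work surface. World frame = base frame: x ahead of the robot, y to its left, z up, the work surface at z = 0. Lengths are in m, angles in rad, forces in N, time in s.
With the tool pointing down it reaches from about 0.425 to 0.95 m from the base axis. Payload 3.5 kg.
Tool frame: the origin (TCP) lies at the centre of the arm's flange, where the gripper is bolted on; the fingertips stand 173 mm ahead of it and the grasp point (between the pads) lies 155 mm ahead of it; z points along the fingers, x is the direction in which the jaws open and shut, and the axes are right-handed (so a half turn about z gives the same grasp; the last joint's range is limited). The gripper opens to 85 mm and grips with 20 to 120 N. Pads are 22 mm wide; open, the fingers measure 114 mm over their backs; the gripper's body (76 mm by 85 mm) begins 54 mm behind the grasp point. The pads swing forward as they close: fully open they stand 13 mm farther back than shut.
Start: joints at [1.036, 0.286, 1.577, -0, 1.279, -0.15], TCP at [0.253, 0.626, 0.405] pointing down, gripper open.
Joint ranges: [-2.77, 2.77], [-0.9, 2.22], [0.21, 2.48], [-1.53, 4.67], [0.24, 2.81], [-2.84, 2.84]. Speed limits (rad/s): [2.79, 2.79, 3.14, 3.14, 3.14, 3.14].

INTERFACE

Orientations are given as [roll, pitch, yaw] about the fixed x, y, z axes, in that order (R = Rz(yaw) Ry(pitch) Rx(roll)).
In Python, from bench import bot gives the robot as it stands. The module is installed in compiled form; this text tells all that it offers.
- The arm moves only by the shell command python3 -m creep 'ROWS' [FORCE]. ROWS is JSON, a list that holds one entry, the list of rows, each a list of 5 numbers: the gripper command: -1 is fully open, 1 is shut, values between are in proportion, then the shift along the tool's x, y, z in m, then the turn about the tool's z in rad. In form: [[[claw, dx, dy, dz, turn], ...]]. A call has 1 to 20 rows; each row shifts and turns the pose as measured when the row begins, along the tool's axes as they then stand; what a row does not reach is not made up. A row lasts 1/8 s, in which the tool goes at most 62.5 mm and 10.7 degrees, less where a joint would pass 70% of its speed; a pose out of reach is approached as far as the arm can. A call with a gripper value outside its range is refused whole. The fingers move at their own pace and stop on an object; FORCE is the grip in N (left out, the last holds). Time passes only in rows, so rows that do not move let the fingers close. It gives the time, the measured TCP pose, the force and the opening at its end, in the units of the state.
- bot.state(): the state, without advancing time (a new reading comes with each control period).
- bot.read_camera(name): name is "scene" or "top" or "wrist"; returns (picture, depth): 400x640x3 uint8, red, green, blue; 400x640 float32, m along the optical axis (not along the pixel's ray), 0 where there is no reading.
- bot.camera_model(name): a dict with "fx", "fy", "cx", "cy" (pixels), "world_to_cam" (4x4, takes a point from world to camera coordinates); the wrist camera has in their place "mount" (4x4, takes a point from camera to tool coordinates, whose origin is the TCP and whose axes are the tool frame's). Camera axes: x right, y up, looking along -z (the intrinsics and any distortion apply to the point x, -y, -z); pixel columns grow to the right and rows downward; lengths in m; the calibration is good to about 2 mm. A picture is of the moment at which its call begins: read the wrist's pose just before it. camera_model takes no time and is no camera call.
- bot.hand_in(): hands the job in, once; it reports no verdict.
Trained networks look in the newest picture that a camera, given by its name, has taken for a name from the list of things; names that differ only in an ending like _2 or _b are one class to them, and where a whole thing is asked for, a point or a joint stands for the part that bears it (a point fixed in the world has none). Each returns a list of dicts, best first, with "conf" (0 to 1); they miss things now and then, are a little off and sometimes report something else, mostly with a low value. They report only what shows in the picture. A call takes as long as a camera call. They do not tell look-alikes from the thing itself.
- bot.look_for(query, camera): "point" ([x, y, z] in m, in world coordinates, good to about 4 mm: the middle of the surface that is visible of it).
- bot.silhouettes(query, camera): "pixels" (400x640 bool, what is visible of it).
The state is a dict: "t": time; "qpos": joint angles; "joint_velocities": joint speeds; "effort": joint torques, N m; "ee_pos": TCP position; "tool_rot": TCP orientation; "force": force on the tool from outside, world axes, zero at the start; "torque": the same for the moment, N m; "grip_width": finger opening in m.
Only numpy, scipy, OpenCV 4.12 (cv2) and the standard library are available. Lean on these libraries where they do the work, as an engineer would, in place of code of your own. Each camera call takes 0.05 s, during which the arm holds its last target. There are 200 camera calls.

TASK

Load the five loose batteries into the charging cradles where each kind belongs, one to a bay: the two slim block batteries in the cradle with two long bays, the thick block battery in the cradle with the single wide bay, and the two round cells in the cradle with two square wells. Each must stand upright and flat on the floor of its bay; set them down gently, never drop them, and let go. Leave the black relay that stands among them where it is.

Things in the scene. Friction and masses are not known exactly. Their poses are not given: they have to be found in the camera images.
- thick_battery: Thick block battery standing upright: dark green case with black top, 97 mm long (x), 43 mm thick (y), 52 mm high (z), about 0.55 kg. Origin: centre of its underside, z up. Either way round is right.
- slim_battery_a: Slim block battery standing upright: dark green case with black top, 97 mm long (x), 24 mm thick (y), 52 mm high (z), about 0.3 kg. Origin: centre of its underside, z up. The two slim ones are alike; either way round and either bay is right.
- slim_battery_b: Slim block battery standing upright: dark green case with black top, 97 mm long (x), 24 mm thick (y), 52 mm high (z), about 0.3 kg. Origin: centre of its underside, z up. The two slim ones are alike; either way round and either bay is right.
- cell_a: Round battery cell standing upright: dark green cylinder, 32 mm diameter, 68 mm high, a small steel button on top (70 mm to its top), about 0.15 kg. Origin: centre of its underside, z up. The two cells are alike; either well is right.
- cell_b: Round battery cell standing upright: dark green cylinder, 32 mm diameter, 68 mm high, a small steel button on top (70 mm to its top), about 0.15 kg. Origin: centre of its underside, z up. The two cells are alike; either well is right.
- slim_cradle: Charging cradle with two long narrow bays for the slim batteries. Fixed to the bench; grey. Origin: centre of its underside; z up, x along the bays to the 20 mm wide black contact block outside the +x wall (23 mm high with studs), bays side by side in y; yaw within 0.3 rad. Floor 4 mm thick, walls (4 mm thick) and ribs reach 18 mm above the bench. Bays 115 (x) by 42 mm (y) inside, centres at y = +29 and -29 mm, 16 mm rib between.
- wide_cradle: Charging cradle with one long wide bay for the thick battery. Fixed to the bench; grey. Origin: centre of its underside; z up, x along the bays to the 20 mm wide black contact block outside the +x wall (23 mm high with studs), bays side by side in y; yaw within 0.3 rad. Floor 4 mm thick, walls (4 mm thick) and ribs reach 18 mm above the bench. The bay is 115 mm (x) by 61 mm (y) inside, its centre at the origin.
- cell_cradle: Charging cradle with two square wells for the round cells. Fixed to the bench; grey. Origin: centre of its underside; z up, x along the bays to the 20 mm wide black contact block outside the +x wall (23 mm high with studs), bays side by side in y; yaw within 0.3 rad. Floor 4 mm thick, walls (4 mm thick) and ribs reach 18 mm above the bench. Wells 50 by 50 mm inside, centres at y = +34 and -34 mm, 18 mm rib between.
- relay: Bystander among the batteries, not to be moved: a black plastic relay, a 30 mm cube with a 21 mm steel mounting tab at its +x side and three brass blades on top (36 mm to their tops). Origin: centre of the cube's underside.
Mind the look-alikes: they are no part of the job. What is shaped like the cell_a but red is not meant. Leave any red look-alike of the cell_b alone.

How it is judged:
At the end, for the whole second after the job is handed in: From its cradle's centre (x, y): slim ones within 15, 45 mm of the slim cradle's, thick within 15, 15 of the wide one's, cells within 15, 48 of the cell cradle's; every underside under 9 mm above the cradle's underside, within 0.1 rad of upright, slower than 0.03 m/s (x of thick_battery in the frame of wide_cradle between -0.015 and 0.015 m and y of thick_battery in the frame of wide_cradle between -0.015 and 0.015 m and z of thick_battery in the frame of wide_cradle below 0.009 m and angle between each of thick_battery, slim_battery_a, slim_battery_b, cell_a, cell_b's own z axis and vertical below 0.1 rad and linear speed of each of thick_battery, slim_battery_a, slim_battery_b, cell_a, cell_b below 0.03 m/s and x of slim_battery_a in the frame of slim_cradle between -0.015 and 0.015 m and y of slim_battery_a in the frame of slim_cradle between -0.045 and 0.045 m and z of each of slim_battery_a, slim_battery_b in the frame of slim_cradle below 0.009 m and x of slim_battery_b in the frame of slim_cradle between -0.015 and 0.015 m and y of slim_battery_b in the frame of slim_cradle between -0.045 and 0.045 m and x of cell_a in the frame of cell_cradle between -0.015 and 0.015 m and y of cell_a in the frame of cell_cradle between -0.048 and 0.048 m and z of each of cell_a, cell_b in the frame of cell_cradle below 0.009 m and x of cell_b in the frame of cell_cradle between -0.015 and 0.015 m and y of cell_b in the frame of cell_cradle between -0.048 and 0.048 m); the robot touches nothing.
It fails at once if a battery or cell is dropped (falls freely by more than about 25 mm) or flung ((linear speed of thick_battery above 0.7 m/s and contact force between the fingers and thick_battery below 0.1 N) or (linear speed of slim_battery_a above 0.7 m/s and contact force between the fingers and slim_battery_a below 0.1 N) or (linear speed of slim_battery_b above 0.7 m/s and contact force between the fingers and slim_battery_b below 0.1 N) or (linear speed of cell_a above 0.7 m/s and contact force between the fingers and cell_a below 0.1 N) or (linear speed of cell_b above 0.7 m/s and contact force between the fingers and cell_b below 0.1 N)).
It fails at once if the relay is pushed more than 20 mm from its place (distance of relay from where it was at the start of the episode above 0.02 m).
It also fails if it takes over 106 s, if anything falls off the work surface, if the arm or the gripper's body presses on something with over 40 N, if the wrist force passes 120 N, or if a joint passes its speed limit or range.

## Working session

There is one attempt and no reset: what is moved stays moved. The work goes in short steps, Python scripts to look and compute and a shell command to move; the robot and the scene stay as the last step left them, time stands still between calls to the robot, and variables do not carry over. Pictures are saved under pics/ and viewed, about 12 in all and at most 16, crops included, and the job is handed in when it is done.

```bash
mkdir -p pics
cat > h.py <<'E'
import numpy as np, cv2
from bench import bot
def shot(cam,name):
    s=bot.state(); p,d=bot.read_camera(cam); cv2.imwrite('pics/'+name,p[:,:,::-1]); return s,p,d
E
python3 - <<'E'
from h import *
s,p,d=shot('top','top0.png'); shot('scene','sc0.png')
print(s)
for n in ['thick_battery','slim_battery_a','cell_a','slim_cradle','wide_cradle','cell_cradle','relay']:
    for r in bot.look_for(n,'top'): print(n,np.round(r['point'],3),round(r['conf'],2))
m=bot.camera_model('top');print(m)
E
```

```text
{'t': 0.0, 'qpos': array([ 1.03599119e+00,  2.87152318e-01,  1.57819200e+00,  4.53063858e-06,
        1.27857334e+00, -1.50011268e-01]), 'joint_velocities': array([ 0.00190878,  0.0004098 ,  0.00129966, -0.00207272,  0.00125315,
       -0.00063267]), 'effort': array([ 2.44861651e-03, -4.05973363e+01, -2.92632776e+01, -5.16608998e-05,
        5.73740312e-03,  1.51922217e-05]), 'ee_pos': array([0.25321979, 0.62542507, 0.40334748]), 'tool_rot': array([-3.14124090e+00,  2.29824445e-03,  1.18600155e+00]), 'force': array([ 0.29322894, -0.03947602, -0.2323193 ]), 'torque': array([ 0.01735329,  0.00416326, -0.01139765]), 'grip_width': 0.08562628179751362}
thick_battery [ 0.395 -0.187  0.055] 0.8
slim_battery_a [ 0.348 -0.295  0.054] 0.64
slim_battery_a [0.383 0.179 0.052] 0.58
slim_battery_a [ 0.595 -0.245  0.006] 0.58
cell_a [0.327 0.297 0.068] 0.92
cell_a [ 0.501 -0.101  0.065] 0.76
cell_a [0.26  0.318 0.068] 0.56
cell_a [ 0.438 -0.067  0.064] 0.53
slim_cradle [0.563 0.267 0.004] 0.85
wide_cradle [ 0.599 -0.248  0.003] 0.62
cell_cradle [0.644 0.003 0.015] 0.58
relay [0.439 0.057 0.031] 0.61
{'fx': 392.17482654178235, 'fy': 392.17482654178235, 'cx': 320.093964745173, 'cy': 192.22295439820434, 'world_to_cam': array([[-0.00670396, -0.99991276, -0.01138074,  0.02248471],
       [ 0.99669107, -0.00760345,  0.08092645, -0.44312343],
       [-0.08100593, -0.01080056,  0.9966551 , -0.8262528 ],
       [ 0.        ,  0.        ,  0.        ,  1.        ]])}
```

View pics/top0.png

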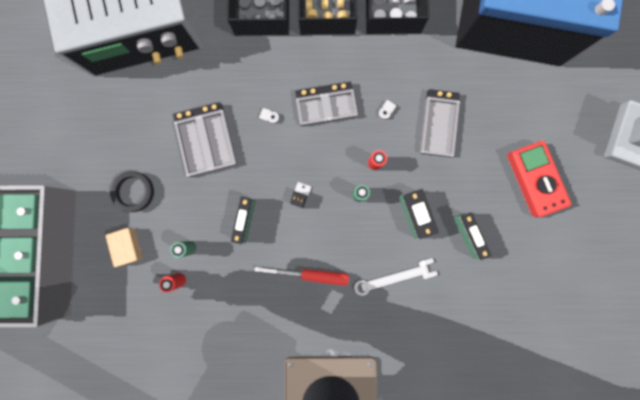

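View pics/sc0.png

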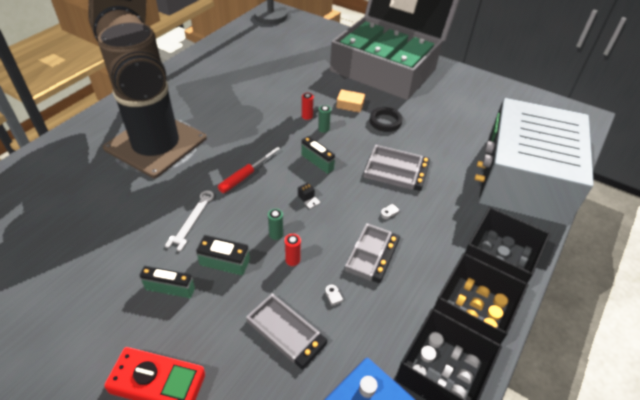

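```bash
cat >> h.py <<'E'
def cloud(cam,d,s=None):
    m=bot.camera_model(cam); v,u=np.mgrid[:400,:640]
    c=np.stack([(u-m['cx'])/m['fx']*d,-(v-m['cy'])/m['fy']*d,-d,np.ones_like(d)],-1)
    if cam=='wrist':
        from scipy.spatial.transform import Rotation as R
        T=np.eye(4);T[:3,:3]=R.from_euler('xyz',s['tool_rot']).as_matrix();T[:3,3]=s['ee_pos'];M=T@m['mount']
    else: M=np.linalg.inv(m['world_to_cam'])
    w=(c@M.T)[...,:3]; w[d<=0]=np.nan; return w
def rect(pts):
    (c,sz,a)=cv2.minAreaRect((pts[:,:2]*1000).astype(np.float32)); a=np.radians(a)
    if sz[0]<sz[1]: sz=sz[::-1]; a+=np.pi/2
    a=(a+np.pi/2)%np.pi-np.pi/2
    return np.round(c,1),np.round(sz,1),round(a,3)
def near(w,x,y,r,lo,hi):
    k=(np.hypot(w[...,0]-x,w[...,1]-y)<r)&(w[...,2]>lo)&(w[...,2]<hi); return w[k]
E
python3 - <<'E'
from h import *
s,p,d=shot('top','t1.png'); w=cloud('top',d)
print('bench z',np.nanmedian(w[120:160,330:340,2]), np.nanstd(w[140:160,330:345,2]))
for n,x,y,r,lo,hi in [('thick',.395,-.187,.065,.044,.062),('slim1',.348,-.295,.065,.044,.062),('slim2',.383,.179,.065,.044,.062),
 ('cell1',.438,-.067,.03,.058,.08),('cell2',.327,.297,.03,.058,.08),
 ('slimcr',.563,.267,.085,.011,.03),('wide',.599,-.248,.085,.011,.03),('cellcr',.644,.003,.085,.011,.03),('relay',.439,.057,.04,.02,.045)]:
    q=near(w,x,y,r,lo,hi); print(n,len(q),np.round(np.median(q,0),3),np.round(q.mean(0),3),*rect(q))
E
```

```text
bench z -0.0002687887852224624 0.0015096252160050714
thick 1008 [ 0.394 -0.187  0.052] [ 0.395 -0.187  0.051] [ 394.9 -187.9] [97.3 43.4] 0.329
slim1 606 [ 0.349 -0.299  0.051] [ 0.348 -0.299  0.051] [ 348.6 -299.8] [96.9 24.9] 0.403
slim2 571 [0.384 0.182 0.052] [0.384 0.181 0.052] [384.6 182.2] [96.5 24.8] -0.211
cell1 194 [ 0.438 -0.066  0.068] [ 0.438 -0.066  0.068] [438. -66.] [30.2 30. ] -0.792
cell2 217 [0.326 0.303 0.068] [0.326 0.303 0.068] [325.7 304.3] [31.6 30.3] -1.553
slimcr 1323 [0.587 0.273 0.018] [0.575 0.275 0.018] [563.  272.8] [144.2 109. ] 0.247
wide 700 [ 0.64  -0.25   0.017] [ 0.612 -0.247  0.017] [ 594.8 -245.1] [144.1  70. ] -0.138
cellcr 1057 [0.658 0.005 0.018] [0.649 0.006 0.018] [641.1   5.3] [126.   79.3] -1.417
relay 200 [0.428 0.066 0.03 ] [0.428 0.065 0.03 ] [428.2  65.6] [29.9 29.6] 1.24
```

```bash
cat > go.py <<'E'
import sys; from h import *
# go.py x y z yaw (mm, rad): total turn, then tool-frame shift after turning
x,y,z,yaw=map(float,sys.argv[1:5]); s=bot.state(); p=s['ee_pos']; r=s['tool_rot']
t=(r[2]-yaw+np.pi)%(2*np.pi)-np.pi
ex,ey=x/1000-p[0],y/1000-p[1]
print('t %.1f pos %s rot %s F %s w %.3f q6 %.2f'%(s['t'],np.round(p,4),np.round(r,3),np.round(s['force'],1),s['grip_width'],s['qpos'][5]))
for nm,a in(('now',r[2]),('after turn',yaw)): print(nm,'dx %.4f dy %.4f'%(ex*np.cos(a)+ey*np.sin(a),ex*np.sin(a)-ey*np.cos(a)))
print('dz %.4f turn %.3f'%(p[2]-z/1000,t))
E
python3 go.py 384.6 182.2 197 1.36
python3 - <<'E'
import cv2; p=cv2.imread('pics/top0.png')[140:300,140:500]; cv2.imwrite('pics/crop.png',cv2.resize(p,(792,352),interpolation=cv2.INTER_CUBIC))
E
```

```text
t 0.5 pos [0.2533 0.6256 0.4047] rot [-3.142  0.     1.186] F [ 0.4 -0.9 -0.8] w 0.085 q6 -0.15
now dx -0.3617 dy 0.2881
after turn dx -0.4062 dy 0.2212
dz 0.2077 turn -0.174
```

View pics/crop.png

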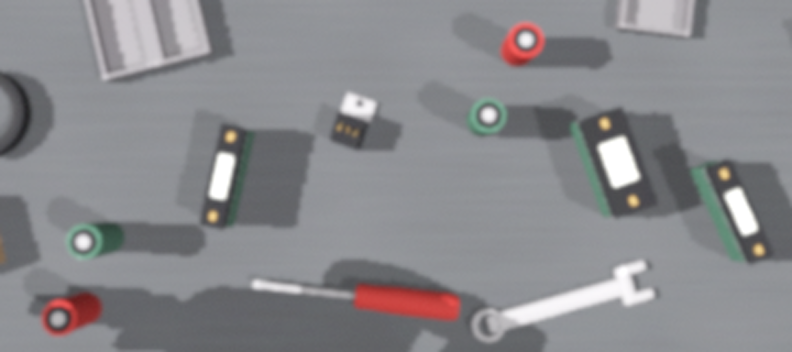

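Candidates for cells: green at (362,192) and (180,249) are the targets. Red at (378,159) and (168,283) are look-alikes and stay. The blocks are thick (419,214) and slim (474,236) and (241,220); the relay is at (302,194). Setting out for the slim battery at (241,220).

```bash
python3 -m creep '[[[-1,-0.05,0.027,0.01,-0.174],[-1,-0.05,0.027,0.01,0],[-1,-0.05,0.027,0.01,0],[-1,-0.05,0.027,0.01,0],[-1,-0.05,0.027,0.01,0],[-1,-0.05,0.027,0.01,0],[-1,-0.05,0.027,0.01,0],[-1,-0.03,0.02,0.01,0],[-1,0,0,0,0]]]' 50; python3 go.py 388 181.5 197 1.36
```

```text
t: 1.62
ee_pos: [0.3739, 0.1982, 0.3238]
tool_rot: [3.134, -0.006, 1.368]
force: [0.6, -0.2, 0.7]
grip_width: 0.0854
t 1.6 pos [0.3739 0.1982 0.3238] rot [ 3.134 -0.006  1.368] F [ 0.6 -0.2  0.7] w 0.085 q6 -1.12
now dx -0.0135 dy 0.0172
after turn dx -0.0134 dy 0.0173
dz 0.1268 turn 0.008
```

```bash
python3 -m creep '[[[-1,-0.0135,0.017,0.03,0.008],[-1,0,0,0.025,0],[-1,0,0,0,0]]]' ; python3 go.py 388 181.5 197 1.36
```

```text
t: 2.0
ee_pos: [0.3893, 0.1827, 0.27]
tool_rot: [3.13, -0.009, 1.36]
force: [-0.4, 0.4, 0.2]
grip_width: 0.0852
t 2.0 pos [0.3893 0.1827 0.27  ] rot [ 3.13  -0.009  1.36 ] F [-0.4  0.4  0.2] w 0.085 q6 -1.16
now dx -0.0015 dy -0.0010
after turn dx -0.0015 dy -0.0010
dz 0.0730 turn 0.000
```

```bash
python3 -m creep '[[[-1,-0.001,0,0.03,0],[-1,0,0,0.025,0],[-1,0,0,0.018,0],[-1,0,0,0,0]]]' ; python3 go.py 388 181.5 197 1.36
```

```text
t: 2.5
ee_pos: [0.3927, 0.1859, 0.2014]
tool_rot: [3.121, -0.014, 1.365]
force: [0.5, -0.1, 0.5]
grip_width: 0.0853
t 2.5 pos [0.3927 0.1859 0.2014] rot [ 3.121 -0.014  1.365] F [ 0.5 -0.1  0.5] w 0.085 q6 -1.16
now dx -0.0053 dy -0.0037
after turn dx -0.0053 dy -0.0036
dz 0.0044 turn 0.005
```

```bash
python3 -m creep '[[[-1,-0.0075,0,0.002,0.005],[0.2,0,0,0,0],[1,0,0,0,0],[1,0,0,0,0],[1,0,0,0,0],[1,0,0,0,0]]]' 50 ; python3 go.py 388 181.5 197 1.36
```

```text
t: 3.25
ee_pos: [0.3928, 0.179, 0.2035]
tool_rot: [3.113, -0.017, 1.361]
force: [0.6, 0.6, -0.5]
grip_width: 0.0234
t 3.2 pos [0.3928 0.179  0.2035] rot [ 3.113 -0.017  1.361] F [ 0.6  0.6 -0.5] w 0.023 q6 -1.17
now dx 0.0014 dy -0.0052
after turn dx 0.0014 dy -0.0052
dz 0.0065 turn 0.001
```

```bash
python3 -m creep '[[[1,0,0,-0.01,0],[1,0,0,-0.02,0],[1,0,0.01,-0.03,-0.15],[1,0,0.01,-0.02,-0.15],[1,0,0.01,0,-0.15],[1,0,0,0,0]]]' ; python3 go.py 559.6 301.9 215 1.818
```

```text
t: 4.0
ee_pos: [0.4177, 0.1763, 0.2847]
tool_rot: [3.117, -0.005, 1.824]
force: [0.4, -0.5, -3.6]
grip_width: 0.0228
t 4.0 pos [0.4177 0.1763 0.2847] rot [ 3.117 -0.005  1.824] F [ 0.4 -0.5 -3.6] w 0.023 q6 -1.65
now dx 0.0862 dy 0.1688
after turn dx 0.0871 dy 0.1683
dz 0.0697 turn 0.006
```

```bash
python3 -m creep '[[[1,0.014,0.028,0,0],[1,0.018,0.036,0,0],[1,0.018,0.036,0,0],[1,0.018,0.034,0.01,0],[1,0.015,0.028,0.02,0],[1,0,0,0.01,0],[1,0,0,0,0]]]' ; python3 go.py 555.6 299.9 213 1.818
```

```text
t: 4.88
ee_pos: [0.5534, 0.2996, 0.2411]
tool_rot: [3.134, -0.005, 1.805]
force: [-0.2, 0.6, -3.5]
grip_width: 0.0225
t 4.9 pos [0.5534 0.2996 0.2411] rot [ 3.134 -0.005  1.805] F [-0.2  0.6 -3.5] w 0.022 q6 -1.47
now dx -0.0002 dy 0.0022
after turn dx -0.0002 dy 0.0022
dz 0.0281 turn -0.013
```

Run:
```python
from h import *
s,p,d=shot('wrist','w1.png'); shot('scene','s1.png')
a=cv2.imread('pics/w1.png');b=cv2.imread('pics/s1.png')[60:240,280:520]
cv2.imwrite('pics/c1.png',np.hstack([cv2.resize(a,(400,250)),cv2.resize(b,(333,250))]))
w=cloud('wrist',d,s); q=near(w,.55,.3,.1,.06,.095);print(len(q),rect(q) if len(q) else 0,bot.camera_model('wrist')['mount'])
```

```text
9893 (array([542.2, 298.8]), array([99.3, 49. ]), np.float64(-0.005)) [[ 9.99999752e-01 -3.16224852e-04  6.29761474e-04 -1.26674178e-04]
 [-9.27597173e-05 -9.44954806e-01 -3.27200866e-01 -8.49869220e-02]
 [ 6.98565176e-04  3.27200726e-01 -9.44954600e-01  3.04608406e-02]
 [ 0.00000000e+00  0.00000000e+00  0.00000000e+00  1.00000000e+00]]
```

View pics/c1.png

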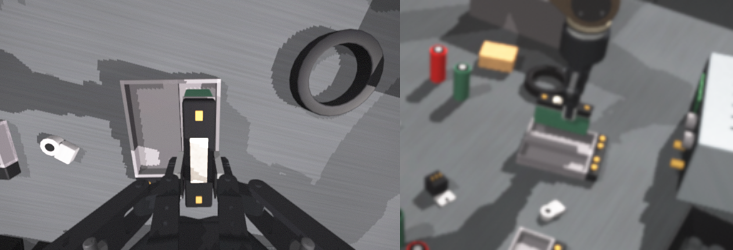

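```bash
cat >> h.py <<'E'
def held(ox,oy,yaw,lo,hi,hw=8):
    s,p,d=shot('wrist','tmp.png'); w=cloud('wrist',d,s)
    X=(w[...,0]*1000-ox);Y=(w[...,1]*1000-oy);c,n=np.cos(yaw),np.sin(yaw)
    lx=c*X+n*Y;ly=-n*X+c*Y; k=(abs(ly)<hw)&(abs(lx)<90)&(w[...,2]>lo)&(w[...,2]<hi)
    print('local x',np.round(np.percentile(lx[k],[0.5,2,50,98,99.5]),1),'z',np.round(np.percentile(w[...,2][k],[5,50,95]),4))
    a=lx[k]; z=w[...,2][k]; print('tilt',np.polyfit(a/1000,z,1))
    k2=(abs(lx+25)<12)&(abs(ly)<40)&(w[...,2]>lo)&(w[...,2]<hi); print('ly span',np.round(np.percentile(ly[k2],[1,99]),1))
E
python3 -c "
from h import *
held(546.2,298.5,.247,.08,.1)"; python3 go.py 558 301 213 1.818
```

```text
local x [-51.6 -51.3 -14.2  41.6  43.9] z [0.0904 0.092  0.0932]
tilt [-0.00299648  0.09173728]
ly span [-11.6  11.8]
t 5.0 pos [0.5541 0.2995 0.2434] rot [ 3.129 -0.005  1.805] F [-0.2 -0.7 -2.9] w 0.023 q6 -1.47
now dx 0.0006 dy 0.0041
after turn dx 0.0005 dy 0.0041
dz 0.0304 turn -0.013
```

```bash
python3 -m creep '[[[1,0,0.0035,0.015,-0.01],[1,0,0,0.012,0],[1,0,0,0,0]]]' ; python3 go.py 558 301 208 1.818
```

```text
t: 5.4
ee_pos: [0.5577, 0.2998, 0.2161]
tool_rot: [3.127, -0.005, 1.815]
force: [0.4, 0.5, -3.0]
grip_width: 0.0229
t 5.4 pos [0.5577 0.2998 0.2161] rot [ 3.127 -0.005  1.815] F [ 0.4  0.5 -3. ] w 0.023 q6 -1.48
now dx 0.0011 dy 0.0006
after turn dx 0.0011 dy 0.0006
dz 0.0081 turn -0.003
```

```bash
python3 -m creep '[[[1,0,0,0.004,0],[1,0,0,0.003,0],[1,0,0,0.0015,0],[1,0,0,0,0]]]' ; python3 go.py 558 301 208 1.818
```

```text
t: 5.9
ee_pos: [0.5583, 0.3, 0.2083]
tool_rot: [3.126, -0.005, 1.815]
force: [0.6, -1.1, -3.6]
grip_width: 0.0231
t 5.9 pos [0.5583 0.3    0.2083] rot [ 3.126 -0.005  1.815] F [ 0.6 -1.1 -3.6] w 0.023 q6 -1.48
now dx 0.0010 dy -0.0000
after turn dx 0.0010 dy -0.0000
dz 0.0003 turn -0.003
```

```bash
python3 -m creep '[[[1,0,0,0.001,0],[1,0,0,0.001,0],[1,0,0,0,0]]]' ; python3 go.py 558 301 208 1.818
```

```text
t: 6.28
ee_pos: [0.5586, 0.3002, 0.2081]
tool_rot: [3.126, -0.005, 1.815]
force: [-0.5, -0.1, -2.1]
grip_width: 0.0232
t 6.3 pos [0.5586 0.3002 0.2081] rot [ 3.126 -0.005  1.815] F [-0.5 -0.1 -2.1] w 0.023 q6 -1.48
now dx 0.0009 dy -0.0003
after turn dx 0.0009 dy -0.0003
dz 0.0001 turn -0.003
```

```bash
python3 -m creep '[[[1,0,0,0.002,0],[1,0,0,0.002,0]]]' ; python3 go.py 558 301 208 1.818
```

```text
t: 6.52
ee_pos: [0.559, 0.3004, 0.2079]
tool_rot: [3.129, -0.004, 1.816]
force: [-7.6, -3.4, 11.8]
grip_width: 0.0226
t 6.5 pos [0.559  0.3004 0.2079] rot [ 3.129 -0.004  1.816] F [-7.6 -3.4 11.8] w 0.023 q6 -1.48
now dx 0.0008 dy -0.0009
after turn dx 0.0008 dy -0.0009
dz -0.0001 turn -0.002
```

```bash
python3 -m creep '[[[0,0,0,0,0],[-0.04,0,0,0,0],[-0.04,0,0,-0.01,0],[-0.04,0,0,-0.03,0],[-0.04,0,0,-0.03,0.15],[-0.04,0,0,-0.02,0.15],[-0.2,0,0,0,0.166]]]' ; python3 go.py 325.7 304.3 208 1.35
python3 - <<'E'
from h import *
s,p,d=shot('top','t2.png'); w=cloud('top',d)
q=near(w,.55,.29,.09,.045,.07);print(len(q)); print(rect(q), q[:,2].mean()) if len(q)>9 else 0
E
```

```text
t: 7.4
ee_pos: [0.5591, 0.3001, 0.3033]
tool_rot: [3.125, -0.014, 1.334]
force: [-0.7, -0.4, 0.4]
grip_width: 0.0514
t 7.4 pos [0.5591 0.3001 0.3033] rot [ 3.125 -0.014  1.334] F [-0.7 -0.4  0.4] w 0.051 q6 -1.00
now dx -0.0506 dy -0.2279
after turn dx -0.0470 dy -0.2287
dz 0.0953 turn -0.016
410
(array([538.3, 295.6]), array([79.7, 24.9]), np.float64(0.232)) 0.055325545519661325
```

```bash
python3 -m creep '[[[-0.3,-0.01,-0.048,0,-0.016],[-0.3,-0.01,-0.048,0,0],[-0.3,-0.01,-0.048,0,0],[-0.3,-0.01,-0.048,0.01,0],[-0.3,-0.007,-0.034,0.01,0],[-0.3,0,0,0,0]]]' ; python3 go.py 325.7 304.3 208 1.35
```

```text
t: 8.2
ee_pos: [0.3227, 0.304, 0.2778]
tool_rot: [3.123, -0.016, 1.36]
force: [0.8, 0.7, 0.7]
grip_width: 0.0558
t 8.2 pos [0.3227 0.304  0.2778] rot [ 3.123 -0.016  1.36 ] F [0.8 0.7 0.7] w 0.056 q6 -0.83
now dx 0.0009 dy 0.0029
after turn dx 0.0010 dy 0.0029
dz 0.0698 turn 0.010
```

```bash
python3 -m creep '[[[-0.3,-0.0015,0,0.02,0],[-0.3,0,0,0.03,0],[-0.3,0,0,0.017,0],[-0.3,0,0,0,0]]]' ; python3 go.py 322.7 302.5 210 1.35
```

```text
t: 8.7
ee_pos: [0.3287, 0.3047, 0.2128]
tool_rot: [3.114, -0.023, 1.366]
force: [-0.1, 0.3, 1.0]
grip_width: 0.0559
t 8.7 pos [0.3287 0.3047 0.2128] rot [ 3.114 -0.023  1.366] F [-0.1  0.3  1. ] w 0.056 q6 -0.84
now dx -0.0033 dy -0.0055
after turn dx -0.0034 dy -0.0054
dz 0.0028 turn 0.016
```

```bash
python3 -m creep '[[[-0.3,-0.004,-0.008,0.003,0],[-0.3,0,0,0,0]]]' ; python3 go.py 322.7 302.5 210 1.35; python3 -c "
from h import *
print(bot.state()['qpos'])"
```

```text
t: 8.95
ee_pos: [0.3211, 0.3027, 0.2109]
tool_rot: [3.112, -0.025, 1.366]
force: [0.4, 0.2, 0.1]
grip_width: 0.0556
t 8.9 pos [0.3211 0.3027 0.2109] rot [ 3.112 -0.025  1.366] F [0.4 0.2 0.1] w 0.056 q6 -0.84
now dx 0.0001 dy 0.0016
after turn dx 0.0002 dy 0.0016
dz 0.0009 turn 0.016
[ 5.25362330e-01  2.94221025e-02  2.26939800e+00 -1.82766450e-03
  8.03955505e-01 -8.39438843e-01]
```

```bash
python3 -m creep '[[[0.3,0,0,0,0],[1,0,0,0,0],[1,0,0,0,0],[1,0,0,0,0],[1,0,0,-0.01,0],[1,0,0,-0.02,0],[1,0,0,-0.03,0],[1,0,0,-0.03,0],[1,0,0,-0.02,0],[1,0,0,0,0]]]' 40; python3 go.py 626 37.4 215 1.35
```

```text
t: 10.2
ee_pos: [0.3167, 0.3004, 0.3273]
tool_rot: [3.11, -0.027, 1.367]
force: [-0.0, 0.1, -2.0]
grip_width: 0.0309
t 10.2 pos [0.3167 0.3004 0.3273] rot [ 3.11  -0.027  1.367] F [-0.   0.1 -2. ] w 0.031 q6 -0.84
now dx -0.1950 dy 0.3561
after turn dx -0.1889 dy 0.3594
dz 0.1123 turn 0.017
```

```bash
python3 -m creep '[[[1,-0.012,0.022,0,0],[1,-0.022,0.042,0,0],[1,-0.022,0.042,0,0],[1,-0.022,0.042,0,0],[1,-0.022,0.042,0,0],[1,-0.022,0.042,0,0],[1,-0.022,0.042,0,0],[1,-0.022,0.042,0.02,0],[1,-0.019,0.035,0.02,0],[1,0,0,0.02,0],[1,0,0,0,0]]]'; python3 go.py 626 37.4 215 1.35
python3 -c "
from h import *
held(626,37.4,.154,.085,.15,30)"
```

```text
t: 11.58
ee_pos: [0.6299, 0.0407, 0.2569]
tool_rot: [3.128, -0.024, 1.368]
force: [-0.7, -0.6, -1.8]
grip_width: 0.031
t 11.6 pos [0.6299 0.0407 0.2569] rot [ 3.128 -0.024  1.368] F [-0.7 -0.6 -1.8] w 0.031 q6 -1.48
now dx -0.0040 dy -0.0032
after turn dx -0.0041 dy -0.0031
dz 0.0419 turn 0.018
local x [-20.  -18.6  -3.9  19.3  21.6] z [0.0926 0.1144 0.142 ]
tilt [-0.49796379  0.11727179]
ly span [-39.6  -4.6]
```

```bash
python3 -m creep '[[[1,-0.008,-0.0055,0.015,0],[1,0,0,0.01,0],[1,0,0,0,0]]]'; python3 go.py 622.6 33.7 215 1.35
python3 - <<'E'
from h import *
s,p,d=shot('wrist','w2.png'); w=cloud('wrist',d,s)
q=near(w,.626,.0374,.03,.084,.096);q=q[(q[:,2]>.086)];print(len(q),np.median(q,0),rect(q))
a=cv2.imread('pics/w2.png');cv2.imwrite('pics/c2.png',a)
E
```

```text
t: 12.0
ee_pos: [0.6224, 0.036, 0.2331]
tool_rot: [3.123, -0.024, 1.371]
force: [0.3, 0.0, -1.3]
grip_width: 0.0311
t 12.0 pos [0.6224 0.036  0.2331] rot [ 3.123 -0.024  1.371] F [ 0.3  0.  -1.3] w 0.031 q6 -1.49
now dx -0.0022 dy 0.0007
after turn dx -0.0022 dy 0.0007
dz 0.0181 turn 0.021
3638 [0.62162793 0.0390605  0.08999681] (array([625.4,  39.5]), array([55.7, 32. ]), np.float64(-1.549))
```

View pics/c2.png

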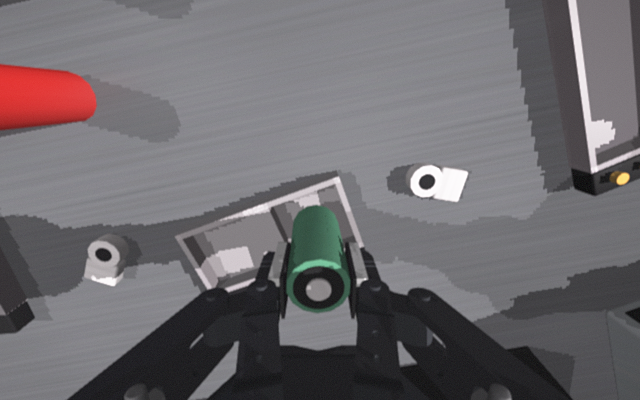

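The wrist view shows the cell held at (318,260) over the right-hand (+y) well at about (300,215). The red cell is far away at (50,95). Lowering.

```bash
python3 -m creep '[[[1,-0.002,0,0.009,0],[1,0,0,0.005,0],[1,0,0,0.003,0],[1,0,0,0.002,0],[1,0,0,0.002,0]]]'; python3 go.py 622.6 33.7 215 1.35
```

```text
t: 12.68
ee_pos: [0.6242, 0.0344, 0.2162]
tool_rot: [3.121, -0.024, 1.372]
force: [-6.3, -0.5, 11.5]
grip_width: 0.0311
t 12.7 pos [0.6242 0.0344 0.2162] rot [ 3.121 -0.024  1.372] F [-6.3 -0.5 11.5] w 0.031 q6 -1.50
now dx -0.0010 dy -0.0015
after turn dx -0.0010 dy -0.0014
dz 0.0012 turn 0.022
```

```bash
python3 -m creep '[[[0.1,0,0,0,0],[-0.13,0,0,0,0],[-0.13,0,0,-0.005,0],[-0.13,0,0,-0.02,0],[-0.13,0,0,-0.03,0],[-0.13,0,0,-0.03,0.1],[-0.2,0,0,-0.02,0.1],[-0.3,0,0,0,0.1]]]'; python3 go.py 438 -66 208 1.064
python3 - <<'E'
from h import *
s,p,d=shot('wrist','w3.png'); w=cloud('wrist',d,s)
q=near(w,.626,.0374,.04,.062,.085);print(len(q),np.median(q,0),rect(q))
q=near(w,.438,-.066,.04,.062,.085);print(len(q),rect(q) if len(q) else 0)
E
```

```text
t: 13.68
ee_pos: [0.6223, 0.0322, 0.3324]
tool_rot: [3.12, -0.033, 1.063]
force: [0.2, -0.4, -0.2]
grip_width: 0.0557
t 13.7 pos [0.6223 0.0322 0.3324] rot [ 3.12  -0.033  1.063] F [ 0.2 -0.4 -0.2] w 0.056 q6 -1.19
now dx -0.1755 dy -0.1133
after turn dx -0.1754 dy -0.1135
dz 0.1244 turn -0.001
1050 [0.62525325 0.03747675 0.07276323] (array([627.1,  36.9]), array([31.1, 30.8]), np.float64(0.136))
1941 (array([439.9, -66.4]), array([32.9, 31.2]), np.float64(0.852))
```

```bash
python3 -m creep '[[[-0.3,-0.04,-0.026,0,0],[-0.3,-0.05,-0.032,0.01,0],[-0.3,-0.05,-0.032,0.02,0],[-0.3,-0.04,-0.026,0.02,0],[-0.3,0,0,0,0]]]'; python3 go.py 433.5 -68.8 211 1.064
```

```text
t: 14.35
ee_pos: [0.4306, -0.0696, 0.2759]
tool_rot: [3.113, -0.034, 1.07]
force: [0.2, 1.8, 0.4]
grip_width: 0.0552
t 14.3 pos [ 0.4306 -0.0696  0.2759] rot [ 3.113 -0.034  1.07 ] F [0.2 1.8 0.4] w 0.055 q6 -1.49
now dx 0.0021 dy 0.0021
after turn dx 0.0021 dy 0.0021
dz 0.0649 turn 0.006
```

```bash
python3 -m creep '[[[-0.3,0,0,0.02,0],[-0.3,0,0,0.03,0],[-0.3,0,0,0.015,0],[-0.3,0,0,0,0]]]'; python3 go.py 433.5 -68.8 211 1.064
```

```text
t: 14.85
ee_pos: [0.4375, -0.0695, 0.2151]
tool_rot: [3.101, -0.036, 1.074]
force: [-0.2, -0.4, 0.3]
grip_width: 0.0554
t 14.8 pos [ 0.4375 -0.0695  0.2151] rot [ 3.101 -0.036  1.074] F [-0.2 -0.4  0.3] w 0.055 q6 -1.50
now dx -0.0013 dy -0.0038
after turn dx -0.0013 dy -0.0038
dz 0.0041 turn 0.010
```

```bash
python3 -m creep '[[[-0.3,-0.002,-0.007,0.004,0],[-0.3,0,0,0,0],[0.3,0,0,0,0],[1,0,0,0,0],[1,0,0,0,0],[1,0,0,0,0]]]'; python3 go.py 433.5 -68.8 211 1.064
```

```text
t: 15.6
ee_pos: [0.4316, -0.068, 0.2134]
tool_rot: [3.095, -0.036, 1.075]
force: [-0.2, -0.2, 0.1]
grip_width: 0.0308
t 15.6 pos [ 0.4316 -0.068   0.2134] rot [ 3.095 -0.036  1.075] F [-0.2 -0.2  0.1] w 0.031 q6 -1.50
now dx 0.0002 dy 0.0020
after turn dx 0.0002 dy 0.0020
dz 0.0024 turn 0.011
```

```bash
python3 -m creep '[[[1,0,0,-0.01,0],[1,0,0,-0.03,0],[1,0,0,-0.03,0],[1,0,0,-0.03,0],[1,0,0,-0.01,0],[1,0,0,0,0]]]'; python3 go.py 636.4 -29.8 215 1.075
```

```text
t: 16.35
ee_pos: [0.4241, -0.0688, 0.327]
tool_rot: [3.098, -0.036, 1.075]
force: [0.2, 0.1, -1.7]
grip_width: 0.0311
t 16.4 pos [ 0.4241 -0.0688  0.327 ] rot [ 3.098 -0.036  1.075] F [ 0.2  0.1 -1.7] w 0.031 q6 -1.49
now dx 0.1352 dy 0.1682
after turn dx 0.1353 dy 0.1682
dz 0.1120 turn 0.000
```

```bash
python3 -m creep '[[[1,0.018,0.022,0,0],[1,0.03,0.037,0,0],[1,0.03,0.037,0,0],[1,0.03,0.037,0.02,0],[1,0.02,0.025,0.02,0],[1,0,0,0.02,0],[1,0,0,0,0]]]'; python3 go.py 636.4 -29.8 217 1.075
python3 - <<'E'
from h import *
s,p,d=shot('wrist','w4.png'); w=cloud('wrist',d,s)
b=s['ee_pos'][2]-.2134+.068
q=near(w,.636,-.03,.04,b-.006,b+.006);print(b,len(q),np.median(q,0))
cv2.imwrite('pics/c4.png',p[:,:,::-1])
E
```

```text
t: 17.23
ee_pos: [0.6292, -0.0289, 0.2627]
tool_rot: [3.117, -0.031, 1.073]
force: [-0.7, 0.4, -1.1]
grip_width: 0.0309
t 17.2 pos [ 0.6292 -0.0289  0.2627] rot [ 3.117 -0.031  1.073] F [-0.7  0.4 -1.1] w 0.031 q6 -1.30
now dx 0.0026 dy 0.0067
after turn dx 0.0026 dy 0.0067
dz 0.0457 turn -0.002
0.11726652282101127 3940 [ 0.63127536 -0.02532564  0.11791707]
```

View pics/c4.png

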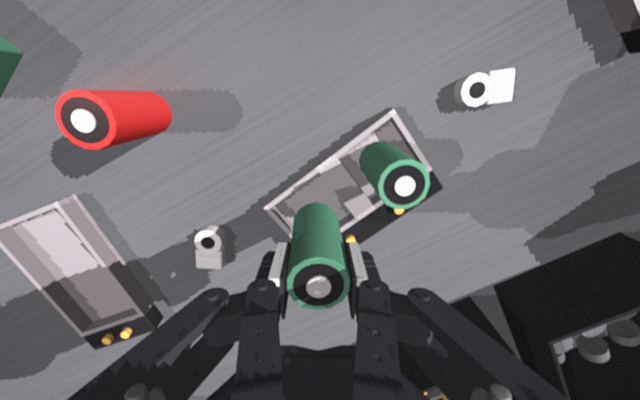

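```bash
python3 -m creep '[[[1,-0.003,0.001,0.02,0],[1,0,0,0.015,0],[1,0,0,0.005,0],[1,0,0,0,0]]]'; python3 go.py 629.8 -32.6 217 1.075
```

```text
t: 17.77
ee_pos: [0.6293, -0.0325, 0.223]
tool_rot: [3.112, -0.032, 1.072]
force: [1.1, -0.8, -1.6]
grip_width: 0.0307
t 17.8 pos [ 0.6293 -0.0325  0.223 ] rot [ 3.112 -0.032  1.072] F [ 1.1 -0.8 -1.6] w 0.031 q6 -1.30
now dx 0.0002 dy 0.0005
after turn dx 0.0002 dy 0.0005
dz 0.0060 turn -0.003
```

```bash
python3 -m creep '[[[1,0,0,0.003,0],[1,0,0,0.002,0],[1,0,0,0.002,0],[1,0,0,0.002,0]]]'; python3 go.py 629.8 -32.6 217 1.075
```

```text
t: 18.27
ee_pos: [0.6309, -0.0326, 0.2176]
tool_rot: [3.109, -0.032, 1.073]
force: [-6.9, 0.1, 12.1]
grip_width: 0.031
t 18.3 pos [ 0.6309 -0.0326  0.2176] rot [ 3.109 -0.032  1.073] F [-6.9  0.1 12.1] w 0.031 q6 -1.30
now dx -0.0005 dy -0.0010
after turn dx -0.0005 dy -0.0010
dz 0.0006 turn -0.002
```

```bash
python3 -m creep '[[[0.1,0,0,0,0],[-0.13,0,0,0,0],[-0.13,0,0,-0.005,0],[-0.13,0,0,-0.02,0],[-0.13,0,0,-0.03,0],[-0.13,0,0,-0.03,0.15],[-0.2,0,0,-0.03,0.18],[-0.5,0,0,0,0.18],[-1,0,0,0,0.18],[-1,0,0,0,0.18],[-1,0,0,0,0.18],[-1,0,0,0,0.18],[-1,0,0,0,0.18],[-1,0,0,0,0.18],[-1,0,0,0,0.18],[-1,0,0,0,0.18],[-1,0,0,0,0.18],[-1,0,0,0,0.18]]]'; python3 go.py 394.9 -187.9 199 -1.242
python3 - <<'E'
from h import *
s,p,d=shot('wrist','w3.png'); w=cloud('wrist',d,s)
q=near(w,.636,-.03,.04,.062,.085);print(len(q)); print(np.median(q,0),rect(q))
E
```

```text
t: 20.52
ee_pos: [0.6258, -0.0341, 0.3631]
tool_rot: [-3.069, -0.012, -1.315]
force: [-0.3, 0.1, -0.0]
grip_width: 0.0853
t 20.5 pos [ 0.6258 -0.0341  0.3631] rot [-3.069 -0.012 -1.315] F [-0.3  0.1 -0. ] w 0.085 q6 1.09
now dx 0.0905 dy 0.2623
after turn dx 0.0711 dy 0.2682
dz 0.1641 turn -0.073
812
[ 0.63783819 -0.02996664  0.07290105] (array([636.7, -30.1]), array([31.1, 30.9]), np.float64(0.306))
```

```bash
python3 -m creep '[[[-1,0,-0.03,0,0],[-1,0,-0.03,0,0],[-1,0,-0.03,0,0],[-1,0,-0.03,0,0],[-1,0,-0.03,0,0]]]'|grep -E 'pos|rot'; python3 -m creep '[[[-1,0,0.06,0,0],[-1,0,0.06,0,0],[-1,0,0.03,0,0]]]'|grep -E 'pos|rot'
```

```text
ee_pos: [0.7726, 0.0046, 0.3822]
tool_rot: [-3.063, -0.016, -1.307]
ee_pos: [0.6309, -0.0354, 0.3662]
tool_rot: [-3.066, -0.015, -1.296]
```

```bash
python3 go.py 392.5 -185.7 203 -1.242|tail -3; python3 -m creep '[[[-1,0.014,0.05,0,-0.054],[-1,0.014,0.05,0.02,0],[-1,0.014,0.05,0.02,0],[-1,0.014,0.05,0.02,0],[-1,0.014,0.05,0.02,0]]]'; python3 go.py 392.5 -185.7 203 -1.242
```

```text
now dx 0.0800 dy 0.2702
after turn dx 0.0653 dy 0.2742
dz 0.1632 turn -0.054
t: 22.2
ee_pos: [0.419, -0.1842, 0.275]
tool_rot: [-3.056, -0.033, -1.222]
force: [0.0, -0.2, 1.0]
grip_width: 0.0853
t 22.2 pos [ 0.419  -0.1842  0.275 ] rot [-3.056 -0.033 -1.222] F [ 0.  -0.2  1. ] w 0.085 q6 0.54
now dx -0.0077 dy 0.0254
after turn dx -0.0072 dy 0.0256
dz 0.0720 turn 0.020
```

```bash
cat >> go.py <<'E'
from scipy.spatial.transform import Rotation as R
z=R.from_euler('xyz',r).as_matrix()[:,2]; g=p+.157*z
gx,gy=x/1000-g[0],y/1000-g[1]; a=r[2]
print('grasp',np.round(g,4),'tilt',np.round(z[:2],3),'to target from grasp pt: dx %.4f dy %.4f'%(gx*np.cos(a)+gy*np.sin(a),gx*np.sin(a)-gy*np.cos(a)))
E
python3 -m creep '[[[-1,-0.007,0.025,0.02,0.02],[-1,0,0.005,0.025,0]]]'>/dev/null;python3 go.py 401 -186 203 -1.242
```

```text
t 22.4 pos [ 0.3901 -0.1899  0.2285] rot [-3.053 -0.036 -1.241] F [ 0.5 -0.5  0.1] w 0.086 q6 0.49
now dx -0.0002 dy -0.0116
after turn dx -0.0002 dy -0.0116
dz 0.0255 turn 0.001
grasp [ 0.405  -0.1907  0.0723] tilt [ 0.095 -0.005] to target from grasp pt: dx -0.0058 dy 0.0023
```

```bash
python3 -m creep '[[[-1,-0.005,0.004,0.014,0],[-1,0,0.002,0.01,0]]]'>/dev/null;python3 go.py 401 -186 203 -1.242
```

```text
t 22.7 pos [ 0.3848 -0.1873  0.2039] rot [-3.053 -0.037 -1.239] F [ 0.6 -0.5 -0. ] w 0.085 q6 0.48
now dx 0.0040 dy -0.0157
after turn dx 0.0040 dy -0.0157
dz 0.0009 turn 0.003
grasp [ 0.3999 -0.1882  0.0476] tilt [ 0.096 -0.006] to target from grasp pt: dx -0.0017 dy -0.0018
```

```bash
python3 -m creep '[[[-1,-0.001,0,0.008,0],[0,0,0,0,0],[1,0,0,0,0],[1,0,0,0,0],[1,0,0,0,0]]]' 60;python3 go.py 401 -186 203 -1.242
```

```text
t: 23.32
ee_pos: [0.3869, -0.1864, 0.197]
tool_rot: [-3.052, -0.039, -1.236]
force: [-0.3, -0.1, -3.6]
grip_width: 0.0424
t 23.3 pos [ 0.3869 -0.1864  0.197 ] rot [-3.052 -0.039 -1.236] F [-0.3 -0.1 -3.6] w 0.042 q6 0.48
now dx 0.0043 dy -0.0134
after turn dx 0.0042 dy -0.0135
dz -0.0060 turn 0.006
grasp [ 0.4022 -0.1874  0.0408] tilt [ 0.098 -0.007] to target from grasp pt: dx -0.0018 dy 0.0007
```

```bash
python3 -m creep '[[[1,0,0,-0.01,0],[1,0,0,-0.025,0],[1,0,-0.01,-0.02,0.12],[1,0,-0.02,0,0.16],[1,0,-0.02,0,0.15],[1,0,0,0,0.04]]]';python3 go.py 591.9 -244.7 203 -1.709
```

```text
t: 24.08
ee_pos: [0.4279, -0.1748, 0.2549]
tool_rot: [-3.054, 0.012, -1.719]
force: [-0.2, -0.4, -5.6]
grip_width: 0.0419
t 24.1 pos [ 0.4279 -0.1748  0.2549] rot [-3.054  0.012 -1.719] F [-0.2 -0.4 -5.6] w 0.042 q6 1.06
now dx 0.0448 dy -0.1726
after turn dx 0.0466 dy -0.1721
dz 0.0519 turn -0.010
grasp [ 0.4418 -0.1749  0.0986] tilt [ 0.089 -0.001] to target from grasp pt: dx 0.0468 dy -0.1588
```

```bash
python3 -m creep '[[[1,0.006,-0.02,0,-0.01],[1,0.01,-0.035,0,0],[1,0.01,-0.035,0,0],[1,0.01,-0.035,0,0],[1,0.008,-0.03,0,0],[1,0,0,0,0]]]'>/dev/null;python3 go.py 591.9 -244.7 203 -1.709; python3 -c "
from h import *
b=bot.state()['ee_pos'][2]-.197+.052
print(b);held(584.9,-243.7,-.138,b-.008,b+.008,10)"
```

```text
t 24.8 pos [ 0.575  -0.2392  0.2617] rot [-3.067  0.016 -1.708] F [ 0.  -0.5 -6.4] w 0.042 q6 1.11
now dx 0.0031 dy -0.0175
after turn dx 0.0031 dy -0.0175
dz 0.0587 turn 0.001
grasp [ 0.5869 -0.2382  0.1051] tilt [0.076 0.006] to target from grasp pt: dx 0.0057 dy -0.0059
0.11668377712706901
local x [-36.5 -34.6   9.2  43.8  44.1] z [0.1151 0.1167 0.118 ]
tilt [-0.02336585  0.11680604]
ly span [-15.7  25.9]
```

```bash
python3 -m creep '[[[1,0.0055,-0.002,0.015,0],[1,0,0,0.018,0],[1,0,0,0.012,0],[1,0,0,0,0]]]'>/dev/null;python3 go.py 591.9 -244.7 201 -1.709; python3 -c "
from h import *
b=bot.state()['ee_pos'][2]-.197+.052
print(b);held(584.9,-243.7,-.138,b-.008,b+.008,10)"
```

```text
t 25.4 pos [ 0.5751 -0.2424  0.2093] rot [-3.079  0.021 -1.709] F [ 0.1  0.3 -5.4] w 0.042 q6 1.11
now dx -0.0000 dy -0.0170
after turn dx -0.0000 dy -0.0170
dz 0.0083 turn 0.000
grasp [ 0.5853 -0.2404  0.0527] tilt [0.065 0.012] to target from grasp pt: dx 0.0033 dy -0.0071
0.06432458967134774
local x [-37.6 -35.8   8.1  42.6  42.9] z [0.0624 0.0643 0.0658]
tilt [-0.03484781  0.06442347]
ly span [-18.2  23.5]
```

```bash
python3 -m creep '[[[1,0.003,-0.006,0.002,0],[1,0,-0.001,0.003,0],[1,0,0,0.002,0],[1,0,0,0.002,0]]]'>/dev/null;python3 go.py 591.9 -244.7 201 -1.709
```

```text
t 25.9 pos [ 0.5839 -0.2472  0.2033] rot [-3.073  0.019 -1.708] F [ 0.1  0.6 -5.8] w 0.043 q6 1.11
now dx -0.0036 dy -0.0075
after turn dx -0.0036 dy -0.0075
dz 0.0023 turn 0.001
grasp [ 0.595  -0.2458  0.0467] tilt [0.07  0.009] to target from grasp pt: dx -0.0006 dy 0.0032
```

```bash
python3 -m creep '[[[1,0,0.002,0.002,0],[1,0,0,0.002,0]]]'|grep -E "pos|force";python3 -m creep '[[[1,0,0,0.002,0]]]'|grep -E "pos|force"
```

```text
ee_pos: [0.5833, -0.247, 0.2024]
force: [-8.0, 4.3, 10.0]
ee_pos: [0.5836, -0.2471, 0.2025]
force: [-6.8, 3.1, 6.7]
```

```bash
python3 -m creep '[[[-0.1,0,0,0,0],[-0.4,0,0,0,0],[-0.5,0,0,-0.005,0],[-0.6,0,0,-0.03,0],[-0.6,0,0,-0.04,-0.18],[-1,0,0,-0.02,-0.18],[-1,0,0,0,-0.18]]]'>/dev/null;python3 go.py 348.6 -299.8 198 -1.168
python3 - <<'E'
from h import *
s,p,d=shot('wrist','w5.png'); w=cloud('wrist',d,s)
for a in ((.585,-.244),(.349,-.3)):
  q=near(w,*a,.075,.045,.065);print(len(q)); print(np.median(q,0),rect(q)) if len(q)>9 else 0
s,p,d=shot('top','t5.png'); w=cloud('top',d)
for a in ((.585,-.244),(.349,-.3)):
  q=near(w,*a,.075,.045,.065);print(len(q)); print(np.median(q,0),rect(q)) if len(q)>9 else 0
E
```

```text
t 27.2 pos [ 0.5776 -0.2493  0.3048] rot [-3.068 -0.03  -1.152] F [ 0.5 -0.4 -0.3] w 0.085 q6 0.55
now dx -0.0469 dy 0.2298
after turn dx -0.0433 dy 0.2305
dz 0.1068 turn 0.016
grasp [ 0.5901 -0.2488  0.1483] tilt [0.079 0.003] to target from grasp pt: dx -0.0515 dy 0.2413
5600
[ 0.59225333 -0.24290924  0.05648181] (array([ 588.5, -243.6]), array([97. , 43.4]), np.float64(-0.136))
0
581
[ 0.56796999 -0.2376025   0.05527381] (array([ 587.6, -242.5]), array([97.4, 43.4]), np.float64(-0.141))
0
```

```bash
python3 -m creep '[[[-1,-0.01,0.045,0,0.016],[-1,-0.01,0.05,0,0],[-1,-0.01,0.05,0.01,0],[-1,-0.01,0.05,0.02,0],[-1,-0.005,0.025,0.02,0]]]'>/dev/null;python3 go.py 352 -298.3 198 -1.168
```

```text
t 27.9 pos [ 0.3576 -0.2931  0.2358] rot [-3.066 -0.031 -1.191] F [0.3 0.2 0.3] w 0.085 q6 0.22
now dx 0.0028 dy 0.0072
after turn dx 0.0026 dy 0.0072
dz 0.0378 turn -0.023
grasp [ 0.3704 -0.2932  0.0793] tilt [ 0.082 -0.001] to target from grasp pt: dx -0.0021 dy 0.0190
```

Run:
```python
from h import *
s,p,d=shot('top','t6.png'); w=cloud('top',d)
q=near(w,.349,-.3,.065,.045,.06);print(len(q)); print(np.median(q,0),rect(q)) if len(q)>9 else 0
s,p,d=shot('wrist','w6.png'); w=cloud('wrist',d,s)
q=near(w,.349,-.3,.065,.045,.06);print(len(q)); print(np.median(q,0),rect(q)) if len(q)>9 else 0
```

```text
182
[ 0.37916197 -0.2866652   0.05107452] (array([ 360.7, -294.4]), array([70.2, 23.9]), np.float64(0.393))
5296
[ 0.35558939 -0.29812324  0.05243673] (array([ 349.2, -300.7]), array([97.9, 24.1]), np.float64(0.393))
```

View pics/w6.png

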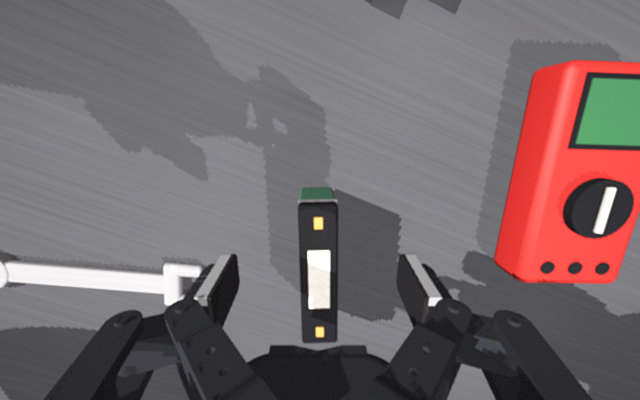

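```bash
python3 -m creep '[[[-0.6,-0.002,0.018,0.012,-0.014],[-0.6,0,0,0.018,0],[-0.6,0,0,0.006,0]]]'>/dev/null;python3 go.py 355 -298.4 196 -1.178
```

```text
t 28.4 pos [ 0.3443 -0.2986  0.1984] rot [-3.066 -0.031 -1.185] F [ 0.5  0.9 -0.6] w 0.069 q6 0.17
now dx 0.0038 dy -0.0100
after turn dx 0.0039 dy -0.0099
dz 0.0024 turn -0.007
grasp [ 0.3572 -0.2987  0.0419] tilt [ 0.082 -0.   ] to target from grasp pt: dx -0.0011 dy 0.0019
```

```bash
python3 -m creep '[[[0,0,0,0,0],[1,0,0,0,0],[1,0,0,0,0],[1,0,0,0,0],[1,0,0,-0.01,0],[1,0,0,-0.03,0],[1,0,0,-0.03,0],[1,0,0,-0.03,0.1],[1,0,-0.005,-0.01,0.046],[1,0,0,0,0]]]' 50;python3 go.py 566 244 201 -1.324
```

```text
t: 29.62
ee_pos: [0.3401, -0.296, 0.314]
tool_rot: [-3.062, -0.02, -1.335]
force: [-0.9, 0.1, -2.4]
grip_width: 0.0234
t 29.6 pos [ 0.3401 -0.296   0.314 ] rot [-3.062 -0.02  -1.335] F [-0.9  0.1 -2.4] w 0.023 q6 0.34
now dx -0.4724 dy -0.3457
after turn dx -0.4685 dy -0.3510
dz 0.1130 turn -0.011
grasp [ 0.3529 -0.2961  0.1575] tilt [ 0.081 -0.001] to target from grasp pt: dx -0.4755 dy -0.3333
```

```bash
python3 -m creep '[[[1,-0.015,-0.015,0,-0.011],[1,-0.03,-0.025,0,0],[1,-0.04,-0.03,0,0],[1,-0.04,-0.03,0,0],[1,-0.04,-0.03,0,0],[1,-0.04,-0.03,0,0],[1,-0.04,-0.03,0,0],[1,-0.04,-0.03,0,0],[1,-0.04,-0.03,0,0],[1,-0.04,-0.025,0,0],[1,-0.03,-0.015,0,0],[1,0,0,0,0]]]';python3 go.py 566 244 201 -1.324
```

```text
t: 31.12
ee_pos: [0.5238, 0.1725, 0.3192]
tool_rot: [-3.076, -0.017, -1.317]
force: [-0.3, -0.9, -2.8]
grip_width: 0.0232
t 31.1 pos [0.5238 0.1725 0.3192] rot [-3.076 -0.017 -1.317] F [-0.3 -0.9 -2.8] w 0.023 q6 1.46
now dx -0.0586 dy -0.0588
after turn dx -0.0591 dy -0.0584
dz 0.1182 turn 0.007
grasp [0.5345 0.1724 0.1625] tilt [ 0.068 -0.   ] to target from grasp pt: dx -0.0613 dy -0.0485
```

```bash
python3 -m creep '[[[1,-0.025,-0.02,0,0.007],[1,-0.025,-0.02,0.01,0],[1,-0.009,-0.008,0.02,0],[1,0,0,0.02,0],[1,0,0,0,0]]]'>/dev/null;python3 go.py 566 244 201 -1.324;python3 -c "
from h import *
b=bot.state()['ee_pos'][2]-.197+.052
print(b);held(560.4,242.3,.247,b-.008,b+.008,8)"
```

```text
t 31.8 pos [0.5581 0.2389 0.265 ] rot [-3.086 -0.019 -1.324] F [-0.4 -0.6 -3.5] w 0.023 q6 1.58
now dx -0.0030 dy -0.0089
after turn dx -0.0030 dy -0.0089
dz 0.0640 turn 0.000
grasp [0.5673 0.2381 0.1083] tilt [ 0.059 -0.005] to target from grasp pt: dx -0.0060 dy -0.0002
0.12000177498236819
local x [-35.1 -33.   10.9  44.6  45.1] z [0.1158 0.1175 0.119 ]
tilt [-0.0249333   0.11779525]
ly span [-17.7   5.7]
```

View pics/tmp.png

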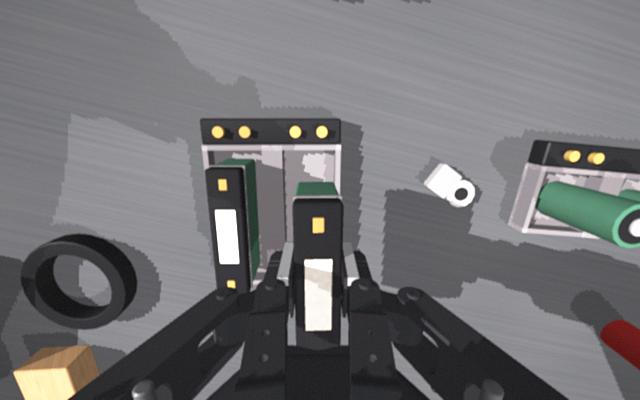

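```bash
python3 -m creep '[[[1,-0.004,-0.003,0.015,0],[1,0,0,0.02,0],[1,0,0,0.015,0],[1,0,0,0,0]]]'>/dev/null;python3 go.py 566 244 203 -1.324;python3 -c "
from h import *
b=bot.state()['ee_pos'][2]-.199+.052
print(b);held(560.4,242.3,.247,b-.008,b+.008,8)"
```

```text
t 32.3 pos [0.5641 0.2424 0.2142] rot [-3.082 -0.019 -1.325] F [-0.2 -0.1 -3.4] w 0.023 q6 1.58
now dx -0.0011 dy -0.0023
after turn dx -0.0011 dy -0.0023
dz 0.0112 turn -0.001
grasp [0.5739 0.2417 0.0575] tilt [ 0.063 -0.004] to target from grasp pt: dx -0.0042 dy 0.0071
0.06716856324574053
local x [-27.8 -26.   17.5  52.1  52.4] z [0.065  0.0667 0.0679]
tilt [-0.02299677  0.06700839]
ly span [-15.9   7.5]
```

```bash
python3 -m creep '[[[1,-0.002,0.004,0.004,0],[1,0,0,0.003,0],[1,0,0,0.002,0],[1,0,0,0.002,0]]]'|grep -E "pos|force";python3 -m creep '[[[1,0,0,0.002,0]]]'|grep -E "pos|force"
```

```text
ee_pos: [0.5612, 0.2439, 0.2051]
force: [0.3, 0.1, -3.7]
ee_pos: [0.5615, 0.244, 0.2041]
force: [-7.5, -1.9, 10.4]
```

Contact. Opening a little and withdrawing.

```bash
python3 -m creep '[[[0.2,0,0,0.001,0],[0.06,0,0,0,0],[0.06,0,0,-0.005,0],[0.06,0,0,-0.02,0],[0.06,0,0,-0.04,0],[0.06,0,0,-0.05,0],[0.06,0.05,0.03,-0.02,0],[0.06,0.06,0.05,0,0],[0.06,0.06,0.05,0,0],[0,0.06,0.05,0,0],[0,0,0,0,0]]]'|head -3
python3 - <<'E'
from h import *
s,p,d=shot('top','end.png'); w=cloud('top',d)
for n,x,y,r,lo,hi in [('slimA',.546,.2985,.03,.04,.065),('slimB',.5604,.2423,.03,.04,.065),('slims',.553,.27,.08,.044,.065),('thick',.585,-.244,.065,.044,.065),
 ('cell1',.626,.037,.03,.062,.08),('cell2',.636,-.03,.03,.062,.08),('relay',.428,.066,.04,.02,.045)]:
    q=near(w,x,y,r,lo,hi); print(n,len(q)); print(np.round(np.median(q,0),3),*rect(q)) if len(q)>9 else 0
E
```

```text
t: 34.35
ee_pos: [0.4533, 0.0147, 0.3482]
tool_rot: [-3.051, -0.027, -1.323]
slimA 360
[0.547 0.296 0.056] [546.4 297.6] [59.5 24.9] 0.237
slimB 349
[0.561 0.239 0.056] [560.7 240.6] [58.9 24.3] 0.25
slims 1173
[0.553 0.277 0.056] [554.4 269.4] [97.2 83.3] 0.245
thick 1013
[ 0.586 -0.241  0.055] [ 587.1 -242.7] [97.  43.7] -0.143
cell1 195
[0.625 0.037 0.072] [625.6  37.2] [30.5 30.5] -0.848
cell2 197
[ 0.633 -0.03   0.072] [634.9 -29.7] [30.6 28.9] 0.006
relay 202
[0.428 0.066 0.03 ] [428.1  65.5] [29.8 29.6] 1.236
```

View pics/end.png

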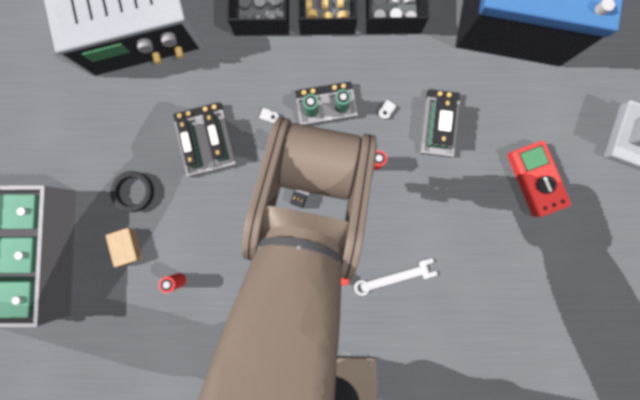

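The final top view shows both slim batteries at (190,145) and (213,140), both cells at (311,105) and (343,100), and the thick battery at (445,120), all seated. The relay and red cells haven't moved.

```bash
python3 -c "
from bench import bot
print(bot.hand_in())"
```

```text
the job is handed in; nothing more can be done
None
```

All five batteries are in their cradles and the job is handed in, at about 34 s of the 106 s allowed. No verdict was reported. Each was lowered until the wrist force showed contact with the bay floor, then released.

**Last checks (top-camera depth, after releasing and backing off):**

| Item | Distance from centre of bay, well or cradle | Top height |
|---|---|---|
| Slim batteries | within about 2 mm across each bay; pair within about 2 mm of the cradle centre | 56 mm (about 4 mm floor + 52 mm) |
| Thick battery | about 2 mm | 55–56 mm |
| Round cells | within about 2 mm | 72 mm (about 4 mm floor + 68 mm) |

The relay moved by less than 1 mm, and both red look-alikes are still in place.

**What didn't go perfectly:** the tool slowly built up a tilt of up to about 0.1 rad over the moves. I allowed for it when positioning each grasp and release. The thick battery and the second slim one were lowered with one end about 2–3 mm low, and both settled flat on release. None of the checks on the placed batteries disagreed.

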